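# Index a sign ring to the third stop for drilling

### The job

Lower the blue sign ring over the round boss of the indexing plate so that it lies flat on the plate, without dropping it, and let go of it. Then grip the indexing knob and turn it clockwise from its home stop, feeling each click, to the third stop without running past it. The knob springs back when let go, so finish while still holding it at the third stop, ready for drilling, and leave everything else on the bench where it is.

Things in the scene. Friction and masses are not known exactly. Their poses are not given: they have to be found in the camera images.
- ring: the loose dark blue painted metal sign ring: a plain round ring, outer diameter 64 mm, hole 42 mm, 28 mm high, 120 g (varies), lying flat on the bench among other blue pieces (an arch, an angle and a bar, all 28 mm high); origin at the centre of its underside, z up. Nothing stands nearer than 25 mm to its sides along world y.
- fixture: the indexing fixture, fixed: a grey box 120 x 260 mm, 45 mm high, on a 140 x 280 x 6 mm foot plate; its position and yaw vary. Origin at the centre of its underside, z up, y along its length: the round steel indexing plate is on top towards its -y end (75 mm from the middle), the black knob on top towards its +y end (75 mm from the middle)
- plate_top (a point): centre of the upper face of the steel indexing plate (diameter 104 mm), 55 mm above the bench; z up. On it stands a round locating boss, diameter 38 mm, 16 mm high, its top 6 mm tapering to 28 mm. The plate is geared to the knob and turns with it by the same angle in the same direction
- knob: the grip of the black indexing knob: an upright bar 52 mm long (its x), 14 mm thick (its y), 40 mm high, on a round skirt of diameter 60 mm; origin at the centre of the bar's underside, on the turning axis, 51 mm above the bench, z up; the top of the bar is 91 mm above the bench. It turns with the joint. At home its x is along the fixture's x; white mark at its -x end
- knob_grip (a point): on the turning axis of the knob, 27 mm above the underside of the grip bar (78 mm above the bench): the height to pinch the bar across its 14 mm
- index (a joint): turn of the knob, rad: 0 at the home stop (start), growing clockwise from above, to 2.35. Stops every 24 degrees: first 0.419, second 0.838, third 1.257, fourth 1.676. A return spring resists with about 0.12 N m; detents make it about 0.17 on leaving a stop, falling past the ridge midway to 0.07 as the next seats. Released, it runs home
- arch: bystander: blue U-shaped sign piece, about 60 x 60 x 28 mm, loose; origin near its middle on its underside
- angle: bystander: blue L-shaped sign piece, about 65 x 60 x 28 mm, loose; origin near its middle on its underside
- bar: bystander: blue straight sign piece, 75 x 16 x 28 mm, loose; origin at the centre of its underside
- jar: bystander: clear jar, diameter 60 mm, 80 mm high; origin at the centre of its underside
- tape: bystander: roll of paper tape, diameter 90 mm, 45 mm high, lying flat; origin at the centre of its underside
- driver: bystander: screwdriver 200 mm long, lying on the bench along its x
- offcut: bystander: wooden block 50 x 90 x 40 mm; origin at the centre of its underside
Things that resemble listed ones, but are neither listed nor needed, are in the scene too. Leave any red look-alike of the ring alone.

How it is judged:
By the outcome, as a careful person would: the job done as asked, in the order asked, and still so for the second after the job is handed in, while the arm keeps its last pose, push and grip.
It also fails if it takes over 64 s, if anything falls off the work surface, if the arm or the gripper's body presses on something with over 40 N, if the wrist force passes 120 N, or if a joint passes its speed limit or range.

### The arm

A 7-joint arm with a two-finger parallel gripper is mounted at the origin on the work surface. World frame = base frame: x ahead of the robot, y to its left, z up, the work surface at z = 0. Lengths are in m, angles in degrees, forces in N, time in s.
With the tool pointing down it reaches from about 0.425 to 0.875 m from the base axis. Payload 8.4 kg.
Tool frame: the origin (TCP) lies at the very end of the fingers, on their centre line; the grasp point (between the pads) lies hold_point_z behind it (hold_point_z is the distance from the TCP to the grasp point, in m); y points along the fingers, z is the direction in which the jaws open and shut, and the axes are right-handed (so a half turn about y gives the same grasp; the last joint's range is limited). The gripper opens to 87 mm and grips with 3 to 60 N. Pads are 19 mm wide; open, the fingers measure 117 mm over their backs; the gripper's body (75 mm by 190 mm) begins 51 mm behind the grasp point.
Start: joints at [68.4, 19.091, 2.286, 83.961, -0.768, 76.965, -3.352], TCP at [0.178, -0.625, 0.223] pointing down, gripper open.
Joint ranges: [-147.57, 147.57], [-21.85, 119.76], [-74.77, 79.35], [14.55, 137.4], [-85.83, 265.84], [4.83, 119.75], [-152.11, 152.11]. Speed limits (degrees/s): [127.2, 127.2, 159.86, 159.86, 180, 180, 180].

### API

Orientations are given as [roll, pitch, yaw] about the fixed x, y, z axes, in that order (R = Rz(yaw) Ry(pitch) Rx(roll)).
In Python, from cell import state, capture, sign_off, hold_point_z gives the robot as it stands.
- The arm moves only by the tool send_rows, never from a script. Its argument "deltas" is a list of rows, each a list of 4 numbers: the shift along the tool's x, y, z each as a share of 100 cm, from -1 to 1, then the turn about the tool's y as a share of 4 degrees, from -1 to 1. A call has 1 to 10 rows; each row shifts and turns the commanded pose from where the row before left it, along the tool's axes as they then stand; what a row does not reach is not made up. A row lasts 1/12 s, in which the tool goes at most 41.7 mm and 7.16 degrees, less where a joint would pass 70% of its speed; a pose out of reach is approached as far as the arm can. A call with a number of a shift or a turn outside -1 to 1 is refused whole. A call with a gripper value outside its range is refused whole. "fingers" is the opening, from -1 (shut) to 1 (fully open), set as the call begins (left out, the last holds). The fingers move at their own pace and stop on an object; "force" is the grip in N (left out, the last holds). Time passes only in rows, so rows that do not move let the fingers close. It gives the time, the measured TCP pose, the force and the opening at its end, in the units of the state.
- state(): the state, without advancing time (a new reading comes with each control period).
- capture(name): name is "scene" or "top" or "wrist"; returns a dict with "img" (420x560x3 uint8, red, green, blue), "z_map" (420x560 float32, m along the optical axis (not along the pixel's ray), 0 where there is no reading), "camera_matrix" (3x3 intrinsics, pixels), "extrinsics" (4x4, takes a point from world to camera coordinates). Camera axes: x right, y up, looking along -z (the intrinsics and any distortion apply to the point x, -y, -z); pixel columns grow to the right and rows downward; lengths in m; the calibration is good to about 2 mm. A picture is of the moment at which its call begins.
- sign_off(): hands the job in, once; it reports no verdict.
The state is a dict: "time": time; "joint_positions": joint angles; "joint_velocities": joint speeds; "joint_torque": joint torques, N m; "position": TCP position; "tool_rot": TCP orientation; "force": force on the tool from outside, world axes, zero at the start; "torque": the same for the moment, N m; "opening": opening from 0.0 (shut) to 1.0 (fully open).
Only numpy, scipy, OpenCV 4.12 (cv2) and the standard library are available. Lean on these libraries where they do the work, as an engineer would, in place of code of your own. Each camera call takes 0.05 s, during which the arm holds its last target. There are 200 camera calls.

## Working session

There is one attempt and no reset: what is moved stays moved. The work goes in short steps, Python scripts to look and compute and a tool call to move; the robot and the scene stay as the last step left them, time stands still between calls to the robot, and variables do not carry over. Pictures are saved under pics/ and viewed, about 8 in all and at most 12, crops included, and the job is handed in when it is done.

Besides the shell and the picture viewer there is one more tool, called after "Call:" as name(argument=value, ...), one argument or row to a line, values as JSON. send_rows: Moves the arm, as the interface text tells. Shift numbers are shares of 100 cm and turn numbers shares of 4 degrees, none past 1 either way. Its arguments: {"type":"object","properties":{"deltas":{"type":"array","items":{"type":"array","items":{"type":"number"}}},"fingers":{"type":"number"},"force":{"type":"number"}},"required":["deltas"]}

```bash
mkdir -p pics; cat > h.py <<'E'
import numpy as np,cv2
from cell import *
from scipy.spatial.transform import Rotation as R
def cloud(c):
    z=c["z_map"];K=c["camera_matrix"];v,u=np.mgrid[:z.shape[0],:z.shape[1]]
    p=np.stack([(u-K[0,2])/K[0,0]*z,-(v-K[1,2])/K[1,1]*z,-z,np.ones_like(z)],-1)
    return (p@np.linalg.inv(c["extrinsics"]).T)[...,:3]
def proj(c,P):
    q=c["extrinsics"]@np.append(P,1);K=c["camera_matrix"];return K[0,0]*q[0]/-q[2]+K[0,2],K[1,1]*-q[1]/-q[2]+K[1,2]
def save(c,n,box=None,s=1):
    i=c["img"][...,::-1]
    if box: i=i[box[1]:box[3],box[0]:box[2]]
    cv2.imwrite("pics/"+n,cv2.resize(i,None,fx=s,fy=s,interpolation=cv2.INTER_CUBIC))
E
python3 - <<'E'
from h import *
s=state();print(s,hold_point_z)
for n in["top","scene"]:
    c=capture(n);save(c,n+"0.png");np.savez(n+".npz",**c)
print(R.from_euler('xyz',s["tool_rot"],degrees=True).as_matrix().round(3))
c=np.load("top.npz");print(c["camera_matrix"],c["extrinsics"].round(3))
E
```

```text
{'time': 0.0, 'joint_positions': array([68.39882052, 19.1306174 ,  2.2858042 , 84.01245658, -0.7685295 ,
       76.96519247, -3.34982973]), 'joint_velocities': array([-0.05891975,  0.03217236, -0.00457293, -0.09313808,  0.05934191,
        0.10569505, -0.0314928 ]), 'joint_torque': array([ 1.02553076e-03, -6.56368446e+01,  1.33582346e+00, -4.03793836e+01,
       -5.97853982e-02,  4.49485041e-02,  1.71523943e-04]), 'position': array([ 0.17809511, -0.62462714,  0.2216605 ]), 'tool_rot': array([-9.00928204e+01, -5.92317450e-03, -1.64082899e+02]), 'force': array([ 0.49431855, -1.54860244,  0.0866856 ]), 'torque': array([ 0.011485  , -0.02580182,  0.01854569]), 'opening': 1.0036868200636309} 0.0187
[[-0.962 -0.001  0.274]
 [-0.274  0.002 -0.962]
 [ 0.    -1.    -0.002]]
[[482.58695089   0.         277.2458958 ]
 [  0.         482.58695089 218.07514281]
 [  0.           0.           1.        ]] [[ 0.003 -1.     0.009 -0.023]
 [ 0.981  0.005  0.193 -0.575]
 [-0.193  0.009  0.981 -1.258]
 [ 0.     0.     0.     1.   ]]
```

View pics/top0.png

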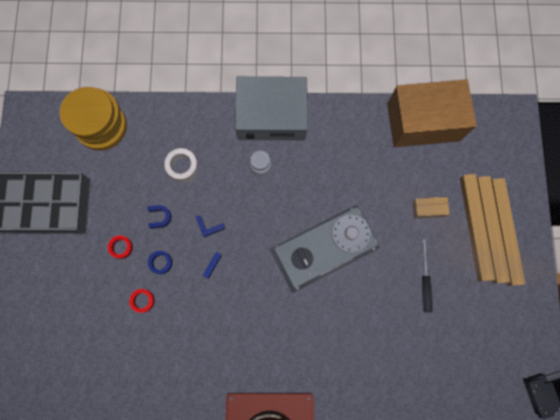

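The blue ring is at (159,262). The red look-alikes are at (120,247) and (142,301), and the arch at (158,216) is an open U. The closed blue round piece fits the description. The fixture has its knob at about (302,258) and its plate at about (352,233). Next I measure these and confirm with a crop.

```bash
python3 - <<'E'
from h import *
c=np.load("top.npz");save(c,"crop1.png",(95,195,395,305),2.6)
P=cloud(c);z=P[...,2];v,u=np.mgrid[:420,:560]
m=(abs(u-159)<18)&(abs(v-262)<18)&(z>.022)&(z<.036)
p=P[m];(a,b),r=cv2.minEnclosingCircle(p[:,:2].astype(np.float32));print("ring",a,b,r,np.median(p[:,2]),np.hypot(a,b))
hull=cv2.convexHull(p[:,:2].astype(np.float32));print(cv2.fitEllipse(hull))
box=(u>265)&(u<390)&(v>195)&(v<300)
m=box&(z>.040)&(z<.100);r=cv2.minAreaRect(P[box&(z>.038)&(z<.05)][:,:2].astype(np.float32));print("box",r)
m=box&(z>.0525)&(z<.058)&(u>325);p=P[m][:,:2].astype(np.float32);print("plate",cv2.minEnclosingCircle(p),np.median(P[m][:,2]))
m=box&(z>.066)&(z<.08)&(u>325);p=P[m];print("boss",m.sum(),p[:,:2].mean(0),cv2.minEnclosingCircle(p[:,:2].astype(np.float32)))
m=box&(z>.083)&(u<325);p=P[m];print("knob",m.sum(),p[:,2].mean(),cv2.minAreaRect(p[:,:2].astype(np.float32)))
E
```

```text
ring 0.4569269120693207 0.3017232120037079 0.032631292939186096 0.02640497297334954 0.5475573939187007
((0.457177072763443, 0.30148184299468994), (0.061976704746484756, 0.06358753889799118), 159.75567626953125)
box ((0.4989972710609436, -0.1552196443080902), (0.12075813859701157, 0.2601001560688019), 26.921810150146484)
plate ((0.5341135263442993, -0.2205411046743393), 0.05212264880537987) 0.05456870210237774
boss 113 [ 0.53380013 -0.22098202] ((0.5349536538124084, -0.2206423580646515), 0.018406767398118973)
knob 124 0.2921683525543462 ((0.39912065863609314, -0.062017034739255905), (0.04299893602728844, 0.18335658311843872), 69.11492156982422)
```

View pics/crop1.png

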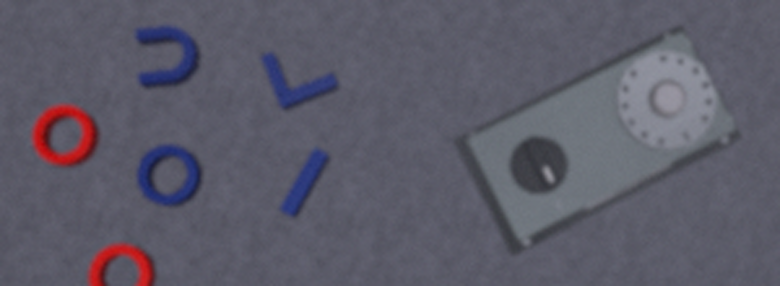

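View pics/scene0.png

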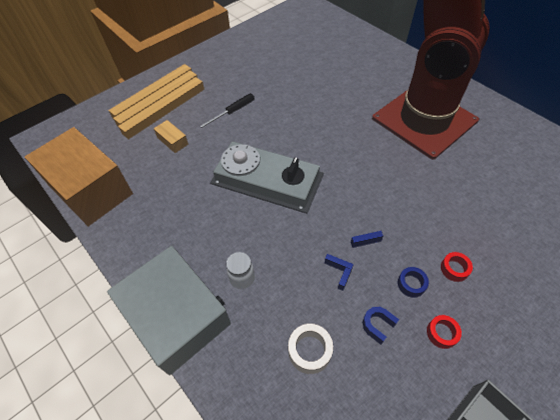

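The crop confirms it: closed dark blue ring at crop (168,175), at world (0.457, 0.3015), top about 27 mm and radius 32 mm, which fits. Fixture yaw is about 27°, with boss at (0.534,-0.221) and knob at about (0.465,-0.088). The white mark at the -x end agrees. I'll grip the ring across world y, starting by turning 16° and swinging round.

Call:
send_rows(
  deltas=[
    [0, 0, 0, 1],
    [0, 0, 0, 1],
    [0, 0, 0, 1],
    [0, 0, 0, 1],
    [-0.02, 0, -0.0265, 0],
    [-0.02, 0, -0.0265, 0],
    [-0.02, 0, -0.0265, 0],
    [-0.02, 0, -0.0265, 0],
    [-0.02, 0, -0.0265, 0],
    [-0.02, 0, -0.0265, 0],
  ],
  fingers=0.75,
  force=20,
)

```text
time: 0.93
position: [0.2991, -0.4646, 0.2222]
tool_rot: [-90.0, -0.0, 179.9]
force: [-0.0, -0.7, 0.2]
opening: 0.875
```

Call:
send_rows(
  deltas=[
    [-0.02, 0, -0.0265, 0],
    [-0.02, 0, -0.0265, 0],
    [-0.02, 0, -0.0265, 0],
    [-0.02, 0, -0.0265, 0],
    [-0.02, 0, -0.0265, 0],
    [-0.02, 0, -0.0265, 0],
    [-0.02, 0, -0.0265, 0],
    [-0.02, 0, -0.0265, 0],
    [-0.02, 0, -0.0265, 0],
    [-0.02, 0, -0.0265, 0],
  ],
)

```text
time: 1.77
position: [0.4994, -0.2, 0.2224]
tool_rot: [-90.0, -0.0, 179.9]
force: [0.6, -0.6, 0.1]
opening: 0.873
```

```bash
python3 - <<'E'
from h import *
c=capture("wrist");np.savez("w1.npz",**c);save(c,"w1.png")
E=np.linalg.inv(c["extrinsics"]);print(E.round(3),c["camera_matrix"][0,0])
P=cloud(c);z=P[...,2];f=lambda m:P[m][:,:2].astype(np.float32)
d=np.hypot(P[...,0]-.534,P[...,1]+.221)
m=(z>.0525)&(z<.058)&(d<.07);print("plate",m.sum(),cv2.minEnclosingCircle(f(m)),np.median(z[m]))
m=(z>.068)&(z<.075)&(d<.04);print("bosstop",m.sum(),cv2.minEnclosingCircle(f(m)),f(m).mean(0))
m=(z>.06)&(z<.064)&(d<.04);print("boss side",m.sum())
d=np.hypot(P[...,0]-.465,P[...,1]+.088)
m=(z>.088)&(z<.094)&(d<.05);print("knob",m.sum(),m.sum() and cv2.minAreaRect(f(m)))
E
```

```text
[[-0.002  0.952  0.305  0.584]
 [-1.    -0.001 -0.001 -0.2  ]
 [-0.    -0.305  0.952  0.384]
 [ 0.     0.     0.     1.   ]] 296.712774846657
plate 5875 ((0.5366688966751099, -0.21772344410419464), 0.052067384123802185) 0.05471892515856652
bosstop 723 ((0.5371604561805725, -0.2173844277858734), 0.017049474641680717) [ 0.5373346  -0.21757437]
boss side 15
knob 579 ((0.4686791002750397, -0.0846162810921669), (0.051658499985933304, 0.014262056909501553), 27.288637161254883)
```

View pics/w1.png

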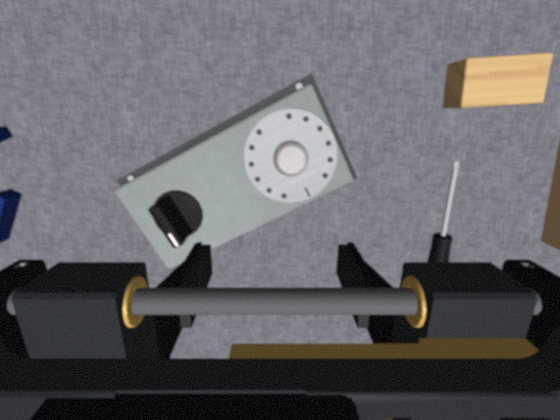

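The wrist view shows the boss at (291,158) and the knob at (175,220). It agrees with the top view to 3 mm, and the yaw is 27.2°. Next I move to beside the ring and measure it with the same wrist camera.

Call:
send_rows(
  deltas=[
    [0.004, 0, -0.031, 0],
    [0.004, 0, -0.031, 0],
    [0.004, 0, -0.031, 0],
    [0.004, 0, -0.031, 0],
    [0.004, 0, -0.031, 0],
    [0.004, 0, -0.031, 0],
    [0.004, 0, -0.031, 0],
    [0.004, 0, -0.031, 0],
    [0.004, 0, -0.031, 0],
    [0.004, 0, -0.031, 0],
  ],
)

```text
time: 2.65
position: [0.4587, 0.1097, 0.2224]
tool_rot: [-90.0, -0.0, 179.9]
force: [0.1, -0.0, -0.2]
opening: 0.875
```

Call:
send_rows(
  deltas=[
    [0.005, 0, -0.032, 0],
    [0.005, 0, -0.032, 0],
    [0.005, 0, -0.032, 0],
    [0.005, 0, -0.032, 0],
    [0.005, 0, -0.032, 0],
    [0.005, 0, -0.032, 0],
    [0, 0, 0, 0],
    [0, 0, 0, 0],
  ],
)

```text
time: 3.32
position: [0.4285, 0.3022, 0.2222]
tool_rot: [-90.0, -0.1, -179.9]
force: [0.4, -0.5, -0.5]
opening: 0.872
```

```bash
python3 - <<'E'
from h import *
s=state();print(s["position"],s["joint_positions"].round(1))
c=capture("wrist");np.savez("w2.npz",**c)
P=cloud(c);z=P[...,2];i=c["img"].astype(int)
d=np.hypot(P[...,0]-.459,P[...,1]-.303)
m=(z>.024)&(z<.033)&(d<.06)&(i[...,2]>i[...,0]+25);p=P[m][:,:2].astype(np.float32)
print(m.sum(),cv2.minEnclosingCircle(p),cv2.fitEllipse(cv2.convexHull(p)),np.median(z[m]))
m=(z>.01)&(abs(P[...,0]-.457)<.012)&(abs(P[...,1]-.30)<.09)&(z<.06);print(np.histogram(P[m][:,1],18,(.21,.39)))
E
```

```text
[0.4285248  0.30223819 0.22220156] [   2.1    8.5  -45.7   99.4    6.2   74.8 -134.8]
1241 ((0.45976465940475464, 0.30566391348838806), 0.031833749264478683) ((0.4597491919994354, 0.30562376976013184), (0.06250325590372086, 0.0629902109503746), 47.98635482788086) 0.02755775015374773
(array([  0,   0,   0,   0,   0,   0,  83, 118,   4,   0,   0, 103, 107,
         0,   0,   0,   0,   0]), array([0.21, 0.22, 0.23, 0.24, 0.25, 0.26, 0.27, 0.28, 0.29, 0.3 , 0.31,
       0.32, 0.33, 0.34, 0.35, 0.36, 0.37, 0.38, 0.39]))
```

Ring by wrist is (0.4598, 0.3056), the same 2.6/3.5 mm shift as on the fixture. I use the mean, go over it and lower.

Call:
send_rows(
  deltas=[
    [-0.015, 0, -0.001, 0],
    [-0.015, 0, 0, 0],
    [0, 0.03, 0, 0],
    [0, 0.03, 0, 0],
    [0, 0.03, 0, 0],
    [0, 0.03, 0, 0],
    [0, 0.025, 0, 0],
    [0, 0.02, 0, 0],
    [0, 0, 0, 0],
  ],
)

```text
time: 4.12
position: [0.4581, 0.2978, 0.0535]
tool_rot: [-89.8, -0.3, 179.8]
force: [-0.3, -1.0, -0.2]
opening: 0.874
```

Call:
send_rows(
  deltas=[
    [0, 0.01, 0, 0],
    [0, 0.01, 0, 0],
    [0, 0.01, 0, 0],
    [0, 0.01, 0, 0],
    [0, 0.01, 0, 0],
    [0, 0, 0, 0],
  ],
)

```text
time: 4.62
position: [0.4587, 0.3007, 0.0056]
tool_rot: [-89.9, -0.1, 179.9]
force: [-0.7, -0.9, -0.9]
opening: 0.874
```

Call:
send_rows(
  deltas=[
    [0, 0, 0, 0],
    [0, 0, 0, 0],
    [0, 0, 0, 0],
    [0, 0, 0, 0],
    [0, 0, 0, 0],
    [0, 0, 0, 0],
  ],
  fingers=-1,
  force=20,
)

```text
time: 5.12
position: [0.4599, 0.3019, 0.0081]
tool_rot: [-90.0, 0.0, 179.9]
force: [-0.0, 1.1, 2.0]
opening: 0.734
```

The opening is 63.9 mm, so the ring is held. Lifting.

Call:
send_rows(
  deltas=[
    [0, -0.005, 0, 0],
    [0, -0.01, 0, 0],
    [0, -0.02, 0, 0],
    [0, -0.025, 0, 0],
    [0, -0.025, 0, 0],
    [0, -0.025, 0, 0],
    [0, -0.025, 0, 0],
    [0, -0.015, 0, 0],
    [0, 0, 0, 0],
    [0, 0, 0, 0],
  ],
  force=25,
)

```text
time: 5.95
position: [0.4599, 0.3015, 0.1584]
tool_rot: [-90.0, 0.1, 179.9]
force: [-0.0, -0.2, -1.4]
opening: 0.729
```

```bash
python3 - <<'E'
from h import *
s=state();t=s["position"];print(t,s["force"],s["joint_positions"].round(1))
c=capture("wrist");np.savez("w3.npz",**c);save(c,"w3.png")
P=cloud(c);z=P[...,2];i=c["img"].astype(int)
m=(i[...,2]>i[...,0]+25)&(np.hypot(P[...,0]-t[0],P[...,1]-t[1])<.06)&(z>.1);p=P[m]
top=np.percentile(p[:,2],90);q=p[abs(p[:,2]-top)<.004][:,:2].astype(np.float32)
print(m.sum(),top-t[2],q.min(0)-t[:2],q.max(0)-t[:2],len(q),np.array(cv2.fitEllipse(cv2.convexHull(q))[0])-t[:2])
E
```

```text
[0.45990805 0.30154685 0.15841077] [-0.0369038  -0.17382717 -1.40910564] [   0.8   14.9  -44.5  101.1   11.2   68.5 -136.9]
5633 0.020284568210971493 [-0.03186078 -0.03120369] [0.03187235 0.03257218] 3952 [-0.00032372  0.00050997]
```

View pics/w3.png

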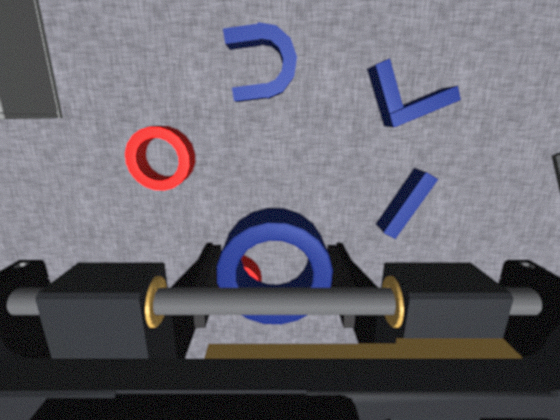

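The ring is held and centred between the fingers at (275,265), with offset under 0.5 mm. The red ring, arch, angle and bar are untouched. Next I carry it toward the boss and stop short, to see both together.

Call:
send_rows(
  deltas=[
    [-0.003, 0, 0.015, 0],
    [-0.003, 0, 0.03, 0],
    [-0.003, 0, 0.03, 0],
    [-0.003, 0, 0.03, 0],
    [-0.003, 0, 0.03, 0],
    [-0.003, 0, 0.03, 0],
    [-0.003, 0, 0.03, 0],
    [-0.003, 0, 0.03, 0],
    [-0.003, 0, 0.03, 0],
    [-0.003, 0, 0.03, 0],
  ],
)

```text
time: 6.83
position: [0.488, 0.0148, 0.1561]
tool_rot: [-90.0, -0.1, 179.9]
force: [0.8, 0.8, -1.0]
opening: 0.728
```

Call:
send_rows(
  deltas=[
    [-0.002, 0, 0.03, 0],
    [-0.002, 0, 0.03, 0],
    [-0.002, 0, 0.03, 0],
    [-0.002, 0, 0.03, 0],
    [-0.002, 0, 0.03, 0],
    [-0.002, 0, 0.03, 0],
    [-0.002, 0, 0.03, 0],
    [-0.001, 0, 0.025, 0],
    [0, 0, 0, 0],
    [0, 0, 0, 0],
  ],
)

```text
time: 7.67
position: [0.5025, -0.2198, 0.1556]
tool_rot: [-90.1, -0.2, 179.7]
force: [0.4, 0.3, -2.0]
opening: 0.728
```

```bash
cat > meas.py <<'E'
from h import *
s=state();t=s["position"];print(t,s["force"].round(2),s["tool_rot"].round(2),s["joint_positions"].round(1))
c=capture("wrist");np.savez("w4.npz",**c)
P=cloud(c);z=P[...,2];i=c["img"].astype(int)
m=(i[...,2]>i[...,0]+25)&(np.hypot(P[...,0]-t[0],P[...,1]-t[1])<.06);p=P[m]
top=np.percentile(p[:,2],90);q=p[abs(p[:,2]-top)<.004][:,:2].astype(np.float32)
print("ring",top-t[2],np.array(cv2.fitEllipse(cv2.convexHull(q))[0])-t[:2])
d=np.hypot(P[...,0]-.5355,P[...,1]+.219);f=lambda m:P[m][:,:2].astype(np.float32)
m=(z>.052)&(z<.058)&(d<.06);print("plate",m.sum(),cv2.minEnclosingCircle(f(m)),np.median(z[m]))
m=(z>.068)&(z<.075)&(d<.03);h=f(m);print("bosstop",m.sum(),cv2.minEnclosingCircle(h),h.mean(0),np.median(z[m]))
E
python3 meas.py
```

```text
[ 0.5024681  -0.21978316  0.1556326 ] [ 0.37  0.31 -2.  ] [-9.0080e+01 -1.7000e-01  1.7974e+02] [ 39.2  11.7 -22.7 102.    4.8  67.4 -75.3]
ring 0.020242778405001244 [-0.0001437   0.00056327]
plate 8051 ((0.5366370677947998, -0.21786648035049438), 0.05202607437968254) 0.05478367082651403
bosstop 1125 ((0.5368136167526245, -0.21775861084461212), 0.01695951819419861) [ 0.53739744 -0.21804145] 0.07051549056892609
```

Call:
send_rows(
  deltas=[
    [-0.012, 0, -0.0013, 0],
    [-0.012, 0, 0, 0],
    [-0.01, 0, 0, 0],
    [0, 0.01, 0, 0],
    [0, 0.02, 0, 0],
    [0, 0.02, 0, 0],
    [0, 0.01, 0, 0],
    [0, 0, 0, 0],
    [0, 0, 0, 0],
    [0, 0, 0, 0],
  ],
)

```text
time: 8.55
position: [0.5384, -0.2173, 0.0985]
tool_rot: [-90.0, 0.1, 179.9]
force: [0.1, -0.3, -1.6]
opening: 0.73
```

```bash
python3 meas.py; python3 -c "
from h import *
c=np.load('w4.npz');save(c,'w4.png',(180,180,380,360),4)"
```

```text
[ 0.5384378  -0.21726198  0.09848617] [ 0.07 -0.26 -1.57] [-8.9980e+01  6.0000e-02  1.7993e+02] [ 36.7  18.3 -22.7 101.3   7.9  61.9 -78.7]
ring 0.020282261341527538 [-0.00013067  0.00070552]
plate 7525 ((0.5370646119117737, -0.21789857745170593), 0.05184200406074524) 0.054784029564412445
bosstop 680 ((0.5314244031906128, -0.21759666502475739), 0.01575029082596302) [ 0.53062636 -0.21756282] 0.07068700409580742
```

View pics/w4.png

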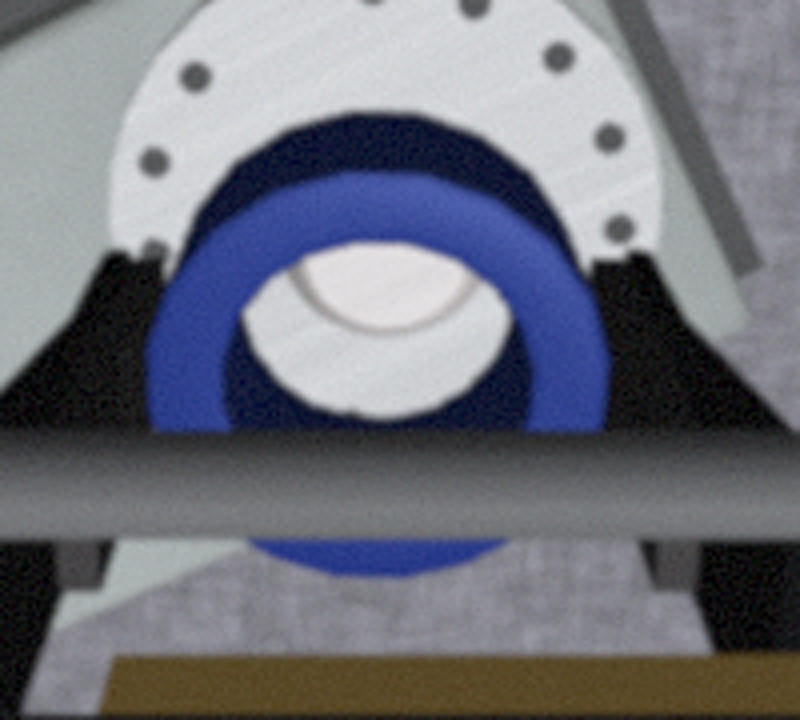

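The boss is seen through the hole, centred within about 1 mm at crop (385,290). I correct (-1.4, -1.3 mm) and lower until the ring is just over the taper.

Call:
send_rows(
  deltas=[
    [0.0014, 0, 0.0013, 0],
    [0, 0.005, 0, 0],
    [0, 0.006, 0, 0],
    [0, 0.006, 0, 0],
    [0, 0.005, 0, 0],
    [0, 0, 0, 0],
    [0, 0, 0, 0],
  ],
)

```text
time: 9.18
position: [0.5361, -0.2184, 0.0749]
tool_rot: [-90.0, -0.1, 179.9]
force: [-0.2, -0.3, -1.6]
opening: 0.725
```

Call:
send_rows(
  deltas=[
    [0, 0.002, 0, 0],
    [0, 0.002, 0, 0],
    [0, 0.002, 0, 0],
    [0, 0.002, 0, 0],
    [0, 0, 0, 0],
  ],
)

```text
time: 9.6
position: [0.5362, -0.2185, 0.0671]
tool_rot: [-90.0, -0.0, 179.9]
force: [0.2, -0.1, -1.7]
opening: 0.733
```

Call:
send_rows(
  deltas=[
    [0, 0.001, 0, 0],
    [0, 0.001, 0, 0],
    [0, 0.001, 0, 0],
    [0, 0.001, 0, 0],
    [0, 0.0005, 0, 0],
    [0, 0, 0, 0],
  ],
)

```text
time: 10.1
position: [0.5364, -0.2186, 0.0631]
tool_rot: [-90.0, -0.0, 179.9]
force: [-0.7, 0.5, -0.8]
opening: 0.73
```

Call:
send_rows(
  deltas=[
    [0, 0.0007, 0, 0],
    [0, 0.0007, 0, 0],
    [0, 0, 0, 0],
    [0, 0, 0, 0],
  ],
)

```text
time: 10.43
position: [0.5365, -0.2186, 0.063]
tool_rot: [-90.0, 0.0, 179.9]
force: [-5.8, 2.1, 13.0]
opening: 0.733
```

It is seated: 13 N of contact at the expected height of 63 mm. Now I let go and rise.

Call:
send_rows(
  deltas=[
    [0, -0.0005, 0, 0],
    [0, 0, 0, 0],
    [0, 0, 0, 0],
    [0, 0, 0, 0],
    [0, 0, 0, 0],
  ],
  fingers=0.8,
)

```text
time: 10.85
position: [0.5364, -0.2186, 0.062]
tool_rot: [-90.0, -0.0, 179.9]
force: [-0.3, 0.2, 0.7]
opening: 0.891
```

Call:
send_rows(
  deltas=[
    [0, -0.005, 0, 0],
    [0, -0.01, 0, 0],
    [0, -0.015, 0, 0],
    [0, -0.02, 0, 0],
    [0, -0.02, 0, 0],
    [0, -0.02, 0, 0],
    [0.02, 0, 0, 0],
    [0.02, 0, 0, 0],
    [0.01, 0, 0, 0],
    [0, 0, 0, 0],
  ],
)

```text
time: 11.68
position: [0.4849, -0.2191, 0.1529]
tool_rot: [-89.9, -0.0, 179.8]
force: [0.5, -0.6, 0.1]
opening: 0.902
```

```bash
python3 - <<'E'
from h import *
s=state();print(s["position"],s["joint_positions"].round(1))
c=capture("wrist");np.savez("w5.npz",**c);save(c,"w5.png")
P=cloud(c);z=P[...,2];f=lambda m:P[m][:,:2].astype(np.float32)
d=np.hypot(P[...,0]-.537,P[...,1]+.218)
m=(z>.078)&(z<.09)&(d<.05);A=np.c_[P[m][:,:2],np.ones(m.sum())]
print("ring",cv2.minEnclosingCircle(f(m)),np.median(z[m]),np.linalg.lstsq(A,z[m],rcond=None)[0])
d=np.hypot(P[...,0]-.4687,P[...,1]+.0846)
m=(z>.086)&(z<.094)&(d<.04);print("knob",m.sum(),cv2.minAreaRect(f(m)))
E
```

```text
[ 0.48485072 -0.21909496  0.15294544] [ 40.2   9.8 -22.8 104.5   4.2  66.5 -74.1]
ring ((0.5359432697296143, -0.21801312267780304), 0.032065849751234055) 0.08259400353410837 [1.12011192e-03 1.73478235e-06 8.19084912e-02]
knob 1009 ((0.46948763728141785, -0.08465348184108734), (0.05016368627548218, 0.015474027022719383), 26.587984085083008)
```

View pics/w5.png

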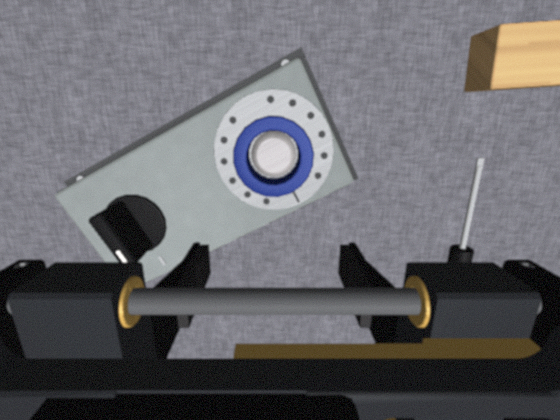

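The ring lies flat at (273,155), with top 82.6 mm and tilt about 0.1%. The knob at (125,225) is still at home, with axis at about (0.4688,-0.0848). I turn the jaws by -27° and go above it.

Call:
send_rows(
  deltas=[
    [0, 0, 0, -1],
    [0, 0, 0, -1],
    [0, 0, 0, -1],
    [0, 0, 0, -1],
    [0, 0, 0, -1],
    [0, 0, 0, -1],
    [0, 0, 0, -0.75],
    [0, 0, 0, 0],
  ],
  fingers=0.1,
  force=30,
)

```text
time: 12.4
position: [0.4874, -0.2182, 0.1522]
tool_rot: [-90.0, 0.0, -152.9]
force: [-0.2, -1.1, 0.0]
opening: 0.555
```

Call:
send_rows(
  deltas=[
    [-0.0093, 0, -0.0254, 0],
    [-0.0093, 0, -0.0254, 0],
    [-0.0093, 0, -0.0254, 0],
    [-0.0093, 0, -0.0254, 0],
    [-0.0093, 0, -0.0254, 0],
    [0, 0, 0, 0],
    [0, 0, 0, 0],
    [0, 0, 0, 0],
  ],
)

```text
time: 13.07
position: [0.4709, -0.0847, 0.1523]
tool_rot: [-90.0, 0.0, -153.1]
force: [0.3, -0.7, 0.5]
opening: 0.548
```

```bash
cat > k.py <<'E'
from h import *
s=state();t=s["position"];print(t,s["tool_rot"].round(2),s["joint_positions"].round(1),s["force"].round(2),s["torque"].round(3))
c=capture("wrist");np.savez("w6.npz",**c);save(c,"w6.png",(130,130,430,340),2.6)
P=cloud(c);z=P[...,2];f=lambda m:P[m][:,:2].astype(np.float32)
d=np.hypot(P[...,0]-.4687,P[...,1]+.0846)
m=(z>.0885)&(z<.094)&(d<.035);print("knob",m.sum(),cv2.minAreaRect(f(m)))
E
python3 k.py
```

```text
[ 0.47091107 -0.08466684  0.15234349] [-8.9980e+01  2.0000e-02 -1.5314e+02] [ 35.4   4.  -31.4 111.    2.3  65.6 -60.1] [ 0.27 -0.69  0.47] [-0.039 -0.023  0.051]
knob 940 ((0.4684833288192749, -0.0840907022356987), (0.050607629120349884, 0.013622358441352844), 26.286596298217773)
```

Call:
send_rows(
  deltas=[
    [0.0021, 0, -0.0011, 0],
    [0, 0.015, 0, 0],
    [0, 0.02, 0, 0],
    [0, 0.02, 0, 0],
    [0, 0.015, 0, 0],
    [0, 0.01, 0, 0],
    [0, 0.008, 0, 0],
    [0, 0.005, 0, 0],
    [0, 0, 0, 0],
    [0, 0, 0, 0],
  ],
)

```text
time: 13.95
position: [0.4683, -0.0843, 0.0595]
tool_rot: [-90.0, 0.0, -153.1]
force: [1.0, -0.7, 0.6]
opening: 0.551
```

Call:
send_rows(
  deltas=[
    [0, 0, 0, 0],
    [0, 0, 0, 0],
    [0, 0, 0, 0],
    [0, 0, 0, 0],
    [0, 0, 0, 0],
    [0, 0, 0, 0],
    [0, 0, 0, 0],
    [0, 0, 0, 0],
  ],
  fingers=-1,
  force=50,
)

```text
time: 14.62
position: [0.4685, -0.0849, 0.0593]
tool_rot: [-89.9, 0.0, -153.1]
force: [1.9, -4.1, -1.3]
opening: 0.154
```

```bash
python3 -c "
from h import *
s=state();[print(k,s[k].round(3)) for k in('position','tool_rot','force','torque','joint_torque')];print(s['opening']*87)"
```

```text
position [ 0.468 -0.085  0.059]
tool_rot [-8.99400e+01  2.70000e-02 -1.53107e+02]
force [ 1.905 -4.115 -1.279]
torque [-0.826 -0.465  0.055]
joint_torque [ -1.599 -42.969  -4.877 -32.305  -1.201   0.722  -0.083]
13.415286957986828
```

The bar is gripped (13.4 mm). I turn clockwise in 12° halves and read the torque after each.

Call:
send_rows(
  deltas=[
    [0, 0, 0, 0.5],
    [0, 0, 0, 0.5],
    [0, 0, 0, 0.5],
    [0, 0, 0, 0.5],
    [0, 0, 0, 0.5],
    [0, 0, 0, 0],
  ],
)

```text
time: 15.12
position: [0.4685, -0.085, 0.0593]
tool_rot: [-89.9, 0.0, -163.2]
force: [3.4, -4.8, -1.7]
opening: 0.158
```

```bash
cat > t.py <<'E'
from h import *
s=state();print(s['position'].round(4),s['tool_rot'].round(2),s['force'].round(1),s['torque'].round(3),s['joint_torque'][6].round(3),s['joint_positions'][6].round(1),s['opening']*87)
E
python3 t.py
```

```text
[ 0.4685 -0.085   0.0593] [-8.9940e+01  4.0000e-02 -1.6323e+02] [ 3.4 -4.8 -1.7] [-0.904 -0.488  0.104] -0.874 -73.7 13.78633586593911
```

Call:
send_rows(
  deltas=[
    [0, 0, 0, 0.5],
    [0, 0, 0, 0.5],
    [0, 0, 0, 0.5],
    [0, 0, 0, 0.5],
    [0, 0, 0, 0],
    [0, 0, 0, 0],
  ],
)

```text
time: 15.62
position: [0.4685, -0.0851, 0.0593]
tool_rot: [-89.9, 0.1, -171.1]
force: [3.6, -4.4, -1.3]
opening: 0.155
```

```bash
python3 t.py
```

```text
[ 0.4685 -0.0851  0.0593] [-8.9940e+01  5.0000e-02 -1.7113e+02] [ 3.6 -4.4 -1.3] [-0.898 -0.501  0.139] -0.241 -81.4 13.527396754202575
```

Call:
send_rows(
  deltas=[
    [0, 0, 0, 0.5],
    [0, 0, 0, 0.5],
    [0, 0, 0, 0.5],
    [0, 0, 0, 0],
    [0, 0, 0, 0],
  ],
)

```text
time: 16.03
position: [0.4685, -0.0851, 0.0593]
tool_rot: [-89.9, 0.1, -177.1]
force: [2.2, -3.8, -1.4]
opening: 0.155
```

```bash
python3 t.py; python3 k.py
```

```text
[ 0.4685 -0.0851  0.0593] [-8.9940e+01  6.0000e-02 -1.7713e+02] [ 2.2 -3.8 -1.4] [-1.021 -0.541  0.1  ] -0.287 -87.3 13.478109126503094
[ 0.46851285 -0.08509047  0.05933738] [-8.9940e+01  6.0000e-02 -1.7713e+02] [ 31.6  10.1 -28.7 116.9   6.   54.2 -87.3] [ 2.2  -3.82 -1.41] [-1.021 -0.541  0.1  ]
knob 1794 ((0.4696536064147949, -0.08130961656570435), (0.03309577330946922, 0.05130403861403465), 75.86239624023438)
```

Torque about z rises and then falls, so a click has passed. The plate is geared to the knob, so I check its true angle by unwrapping its dotted rim in the wrist pictures and correlating.

```bash
cat > ang.py <<'E'
from h import *
def polar(c,ctr):
    th=np.radians(np.arange(0,360,.5));r=np.arange(.035,.0505,.0005);K=c["camera_matrix"]
    T,Rr=np.meshgrid(th,r);X=np.stack([ctr[0]+Rr*np.cos(T),ctr[1]+Rr*np.sin(T),0*T+.0548,0*T+1],-1)@c["extrinsics"].T
    u=K[0,0]*X[...,0]/-X[...,2]+K[0,2];v=-K[1,1]*X[...,1]/-X[...,2]+K[1,2]
    g=cv2.cvtColor(c["img"],cv2.COLOR_RGB2GRAY).astype(np.float32)
    o=cv2.remap(g,u.astype(np.float32),v.astype(np.float32),cv2.INTER_LINEAR,borderValue=-1)
    ok=o>=0;hp=o-cv2.blur(o,(41,1));hp[~ok]=0;return np.clip(hp,-60,10),ok
ctr=(.5368,-.2179)
a,oa=polar(np.load("w5.npz"),ctr)
def angle(c):
    b,ob=polar(c,ctr);sc=[]
    for k in range(-40,260):   # clockwise k*0.5 deg -> shift to lower theta
        A=np.roll(a,-k,1);w=np.roll(oa,-k,1)&ob;sc.append(np.corrcoef(A[w],b[w])[0,1])
    sc=np.array(sc);o=np.argsort(-sc);ks=(np.arange(-40,260)*.5);print([(ks[i],sc[i].round(2)) for i in o[:6]],"other",max((sc[i].round(2),ks[i]) for i in o if abs(ks[i]-ks[o[0]])>6),"vis",ob.mean().round(2))
if __name__=="__main__":
    import sys;angle(np.load(sys.argv[1]))
E
python3 ang.py w6.npz; python3 ang.py w5.npz
```

```text
[(np.float64(24.0), np.float64(0.77)), (np.float64(24.5), np.float64(0.75)), (np.float64(23.5), np.float64(0.75)), (np.float64(25.0), np.float64(0.69)), (np.float64(23.0), np.float64(0.69)), (np.float64(25.5), np.float64(0.61))] other (np.float64(0.58), np.float64(0.0)) vis 0.68
[(np.float64(0.0), np.float64(1.0)), (np.float64(0.5), np.float64(0.97)), (np.float64(-0.5), np.float64(0.97)), (np.float64(-1.0), np.float64(0.89)), (np.float64(1.0), np.float64(0.89)), (np.float64(-1.5), np.float64(0.78))] other (np.float64(0.72), np.float64(24.0)) vis 1.0
```

View pics/w6.png

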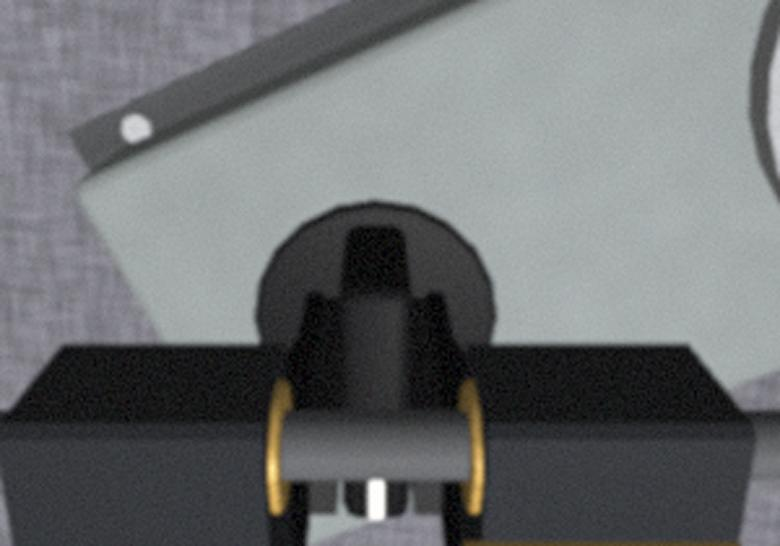

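The bar is square between the pads at crop (375,280). The plate reads 24.0° against 24.0° commanded, so it is at the first stop with no slip. On to the second.

Call:
send_rows(
  deltas=[
    [0, 0, 0, 0.5],
    [0, 0, 0, 0.5],
    [0, 0, 0, 0.5],
    [0, 0, 0, 0.5],
    [0, 0, 0, 0.5],
    [0, 0, 0, 0],
  ],
)

```text
time: 16.58
position: [0.4685, -0.0852, 0.0593]
tool_rot: [-89.9, 0.1, 172.8]
force: [2.8, -5.5, -1.2]
opening: 0.157
```

```bash
python3 t.py
```

```text
[ 0.4685 -0.0852  0.0593] [-8.9950e+01  7.0000e-02  1.7276e+02] [ 2.8 -5.5 -1.2] [-0.995 -0.555  0.078] -0.895 -97.2 13.692361376589522
```

Call:
send_rows(
  deltas=[
    [0, 0, 0, 0.5],
    [0, 0, 0, 0.5],
    [0, 0, 0, 0.5],
    [0, 0, 0, 0.5],
    [0, 0, 0, 0.5],
    [0, 0, 0, 0.5],
    [0, 0, 0, 0.5],
    [0, 0, 0, 0],
    [0, 0, 0, 0],
  ],
)

```text
time: 17.33
position: [0.4685, -0.0853, 0.0593]
tool_rot: [-90.0, 0.1, 158.9]
force: [2.4, -5.6, -1.4]
opening: 0.159
```

```bash
python3 t.py; python3 k.py >/dev/null; python3 ang.py w6.npz
```

```text
[ 0.4685 -0.0853  0.0593] [-8.9960e+01  8.0000e-02  1.5887e+02] [ 2.4 -5.6 -1.4] [-1.141 -0.5    0.134] -0.298 -110.8 13.857518042179713
[(np.float64(48.0), np.float64(0.68)), (np.float64(47.5), np.float64(0.67)), (np.float64(48.5), np.float64(0.64)), (np.float64(47.0), np.float64(0.64)), (np.float64(49.0), np.float64(0.58)), (np.float64(46.5), np.float64(0.57))] other (np.float64(0.49), np.float64(24.5)) vis 0.66
```

Second stop: the plate reads 48.0°. On to the third.

Call:
send_rows(
  deltas=[
    [0, 0, 0, 0.5],
    [0, 0, 0, 0.5],
    [0, 0, 0, 0.5],
    [0, 0, 0, 0.5],
    [0, 0, 0, 0.5],
    [0, 0, 0, 0.5],
    [0, 0, 0, 0.5],
    [0, 0, 0, 0],
  ],
)

```text
time: 18.05
position: [0.4684, -0.0854, 0.0593]
tool_rot: [-90.0, 0.1, 144.7]
force: [2.6, -6.2, -1.3]
opening: 0.157
```

```bash
python3 t.py
```

```text
[ 0.4684 -0.0854  0.0593] [-8.9970e+01  9.0000e-02  1.4475e+02] [ 2.6 -6.2 -1.3] [-1.093 -0.509  0.173] -0.876 -124.6 13.652448322026828
```

Call:
send_rows(
  deltas=[
    [0, 0, 0, 0.5],
    [0, 0, 0, 0.5],
    [0, 0, 0, 0.5],
    [0, 0, 0, 0.5],
    [0, 0, 0, 0.5],
    [0, 0, 0, 0],
    [0, 0, 0, 0],
  ],
)

```text
time: 18.63
position: [0.4684, -0.0854, 0.0593]
tool_rot: [-90.0, 0.1, 134.9]
force: [1.6, -7.0, -1.5]
opening: 0.155
```

```bash
python3 t.py; python3 k.py >/dev/null; python3 ang.py w6.npz; python3 -c "
from h import *
c=capture('top');np.savez('top2.npz',**c);save(c,'top2.png',(95,185,395,305),2.6)"
```

```text
[ 0.4684 -0.0854  0.0593] [-8.9980e+01  9.0000e-02  1.3486e+02] [ 1.6 -7.  -1.5] [-1.18  -0.464  0.14 ] -0.306 -134.3 13.520327590457867
[(np.float64(71.5), np.float64(0.81)), (np.float64(71.0), np.float64(0.79)), (np.float64(72.0), np.float64(0.77)), (np.float64(70.5), np.float64(0.73)), (np.float64(72.5), np.float64(0.7)), (np.float64(70.0), np.float64(0.64))] other (np.float64(0.49), np.float64(48.5)) vis 0.45
```

View pics/top2.png

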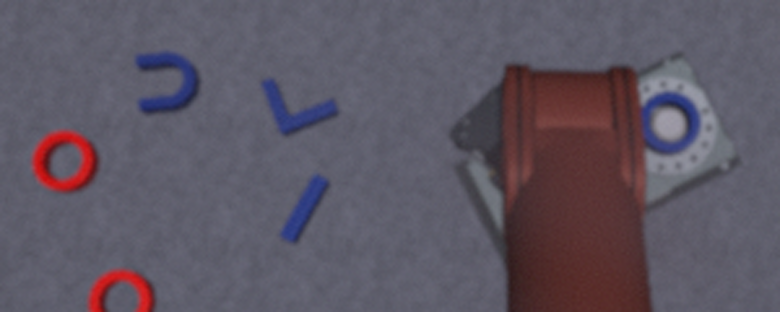

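Third stop: the tool has turned 72.0° and the plate reads 71.5° (0.5° steps). The ring is round the boss at crop (670,122), and the bystanders have not moved. I hand in while holding.

```bash
python3 -c "
from cell import *
print(sign_off())"
```

```text
the job is handed in; nothing more can be done
None
```

The blue ring is flat over the boss and released. The knob is at the third stop and still gripped at 50 N. I handed the job in at about 19 s of the 64 s allowed.

- **Ring:** it met the plate with about 13 N of contact. After release its top measured 82.6 mm against an expected 83 mm, with a tilt of about 0.1%.
- **Knob:** I turned it clockwise one stop at a time. Plate readings were 24.0°, 48.0° and 71.5° (stops at 24°, 48° and 72°), and the tool turned 72.0° in all. The 0.5° gap at the third stop is one step of that measurement.
- **Clicks:** the wrist-torque readings were noisy. The swing of the last joint's torque, high in mid-step and low at each stop, showed the detents more clearly.
- **Cameras:** the top and wrist cameras disagreed by about 3–4 mm. I took the boss and knob from the wrist view, and the ring went on without catching.
- **Bystanders:** in the last top view the arch, angle, bar and red rings were where they started. The jar, tape, driver and offcut were outside that crop, and I did not recheck them.

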